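# Turn the solvent carousel to the red-capped jar

### The arm

A 7-joint arm with a two-finger parallel gripper is mounted at the origin on the work surface. World frame = base frame: x ahead of the robot, y to its left, z up, the work surface at z = 0. Lengths are in m, angles in rad, forces in N, time in s.
With the tool pointing down it reaches from about 0.4 to 0.85 m from the base axis. Payload 4.5 kg.
Tool frame: the origin (TCP) lies at the very end of the fingers, on their centre line; the grasp point (between the pads) lies 19 mm behind it; z points along the fingers, y is the direction in which the jaws open and shut (so a half turn about z gives the same grasp; the last joint's range is limited). The gripper opens to 88 mm and grips with 3 to 60 N. Pads are 18 mm wide; open, the fingers measure 123 mm over their backs; the gripper's body (75 mm by 187 mm) begins 45 mm behind the grasp point.
Start: joints at [1.303, 0.689, -0.195, 1.565, 0.157, 0.902, -0.215], TCP at [0.186, -0.597, 0.239] pointing down, gripper open.
Joint ranges: [-3.01, 3.01], [-0.46, 2.08], [-1.47, 1.51], [0.13, 2.56], [-1, 4.14], [0.04, 2.09], [-2.66, 2.66]. Speed limits (rad/s): [2.57, 2.57, 3.14, 3.14, 3.14, 3.14, 3.14].

### API

Orientations are given as a unit quaternion [x, y, z, w].
In Python, from plant import telemetry, imaging, r gives the robot as it stands.
- The arm moves only by the shell command python3 -m creep 'ROWS' [FORCE]. ROWS is JSON, a list of rows, each a list of 5 numbers: the closure in counts, from 0 (fully open) to 255 (shut), then the shift along the tool's x, y, z in m, then the turn about the tool's z in degrees. In form: [[fingers, x, y, z, yaw], ...]. A call has 1 to 10 rows; each row is the pose to reach, as a shift and turn from the pose commanded when the call began, along the tool's axes at that moment; what a row does not reach only later rows make up. A row lasts 1/8 s, in which the tool goes at most 62.5 mm and 10.7 degrees, less where a joint would pass 70% of its speed; a pose out of reach is approached as far as the arm can. A call with a gripper value outside its range is refused whole. The fingers move at their own pace and stop on an object; FORCE is the grip in N (left out, the last holds). Time passes only in rows, so rows that repeat a pose let the fingers close. It gives the time, the measured TCP pose, the force and the opening at its end, in the units of the state.
- telemetry.get_state(): the state, without advancing time (a new reading comes with each control period).
- imaging.snapshot(name): name is "side" or "top"; returns a dict with "image" (480x640x3 uint8, blue, green, red), "camera_matrix" (3x3 intrinsics, pixels), "R" (3x3) and "t" (3): a world point X has camera coordinates R X + t. Camera axes: x right, y down, z forward; pixel columns grow to the right and rows downward; lengths in m; the calibration is good to about 2 mm. A picture is of the moment at which its call begins. There is no depth.
- r.finish_job(): hands the job in, once; it reports no verdict.
Trained networks look in a picture, given as the dict that the camera call returned (one of the last four; its "shot" number tells which), for a name from the list of things; names that differ only in an ending like _2 or _b are one class to them, and where a whole thing is asked for, a point or a joint stands for the part that bears it (a point fixed in the world has none). Each returns a list of dicts, best first, with "score" (0 to 1); they miss things now and then, are a little off and sometimes report something else, mostly with a low value. They report only what shows in the picture. A call takes as long as a camera call. They do not tell look-alikes from the thing itself.
- imaging.boxes_of(picture, target): "rect" ([left, top, right, bottom] in pixels, round what is visible of it).
- imaging.trace(picture, target): "pixels" (480x640 bool, what is visible of it) and "rect" ([left, top, right, bottom] in pixels, round what is visible of it).
- imaging.place_of(picture, target): "location" ([row, column] in pixels: a listed point, or the origin of a listed thing).
The state is a dict: "clock": time; "q": joint angles; "qd": joint speeds; "joint_torque": joint torques, N m; "tool_pos": TCP position; "eef_rot": TCP orientation; "contact_force": force on the tool from outside, world axes, zero at the start; "moment": the same for the moment, N m; "opening": opening from 0.0 (shut) to 1.0 (fully open).
Only numpy, scipy, OpenCV 4.12 (cv2) and the standard library are available. Lean on these libraries where they do the work, as an engineer would, in place of code of your own. Each camera call takes 0.05 s, during which the arm holds its last target.

### The job

Gently turn the rotating jar organizer on the repair bench by pushing its rim or the black pegs on the rim, until the jar with the red cap stands at the front, lined up with the yellow arrow on the foot, then leave it at rest there. Do not touch, lift or tip the jars, which all stay standing in their pockets, and leave everything else on the bench where it is.

Things in the scene. Friction and masses are not known exactly. Their poses are not given: they have to be found in the camera images.
- carousel: rotating organizer on the bench: a fixed grey foot (170 mm round) whose flat grey tongue sticks out at the front and bears a yellow arrow pointing at the axle; origin under the axle at bench height; its -x axis points along the tongue to the carousel's front. The tongue is 70 mm wide, 10 mm thick and reaches 175 mm from the axle
- turntable: white round turntable (224 mm across, its top 30 mm above the bench, 14 mm thick) that turns on the foot about the upright axle; origin on the axle at the disc's underside. It can turn several whole turns either way, does not spring back and stops within a few degrees when no longer pushed; a push of about 1.5 N at a peg moves it
- axle (a point): point on the turning axis, at the level of the turntable's top
- front (a point): the front place of the carousel, fixed to the foot: where the centre of a jar's underside is when its pocket stands exactly in line with the yellow arrow, 58 mm from the axle
- peg0 (a point): black upright finger peg 0 on the turntable's rim, 12 mm thick, 40 mm tall (top 70 mm above the bench), 103 mm from the axle; this is its middle, 20 mm above the turntable. The five pegs are 72 degrees apart, each midway between two jars, and turn with the turntable
- peg1 (a point): black upright finger peg 1 on the turntable's rim, 12 mm thick, 40 mm tall (top 70 mm above the bench), 103 mm from the axle; this is its middle, 20 mm above the turntable. The five pegs are 72 degrees apart, each midway between two jars, and turn with the turntable
- peg2 (a point): black upright finger peg 2 on the turntable's rim, 12 mm thick, 40 mm tall (top 70 mm above the bench), 103 mm from the axle; this is its middle, 20 mm above the turntable. The five pegs are 72 degrees apart, each midway between two jars, and turn with the turntable
- peg3 (a point): black upright finger peg 3 on the turntable's rim, 12 mm thick, 40 mm tall (top 70 mm above the bench), 103 mm from the axle; this is its middle, 20 mm above the turntable. The five pegs are 72 degrees apart, each midway between two jars, and turn with the turntable
- peg4 (a point): black upright finger peg 4 on the turntable's rim, 12 mm thick, 40 mm tall (top 70 mm above the bench), 103 mm from the axle; this is its middle, 20 mm above the turntable. The five pegs are 72 degrees apart, each midway between two jars, and turn with the turntable
- jar_red: the marked jar, with a red cap; loose, 38 mm across, 55 mm tall (top 85 mm above the bench), standing in one of the five pockets (12 mm high hexagonal collars, outermost 84 mm from the axle) 58 mm from the axle, with 1.5 mm play; origin at the centre of its underside
- jar_white: jar with a white cap; loose, 38 mm across, 55 mm tall (top 85 mm above the bench), standing in one of the five pockets (12 mm high hexagonal collars, outermost 84 mm from the axle) 58 mm from the axle, with 1.5 mm play; origin at the centre of its underside
- jar_blue: jar with a blue cap; loose, 38 mm across, 55 mm tall (top 85 mm above the bench), standing in one of the five pockets (12 mm high hexagonal collars, outermost 84 mm from the axle) 58 mm from the axle, with 1.5 mm play; origin at the centre of its underside
- jar_black: jar with a black cap; loose, 38 mm across, 55 mm tall (top 85 mm above the bench), standing in one of the five pockets (12 mm high hexagonal collars, outermost 84 mm from the axle) 58 mm from the axle, with 1.5 mm play; origin at the centre of its underside
- jar_grey: jar with a grey cap; loose, 38 mm across, 55 mm tall (top 85 mm above the bench), standing in one of the five pockets (12 mm high hexagonal collars, outermost 84 mm from the axle) 58 mm from the axle, with 1.5 mm play; origin at the centre of its underside
- driver_mid (a point): loose screwdriver with orange handle lying on the bench, a bystander; point near its middle
- spool: loose blue spool, 54 mm across, 40 mm tall, a bystander; origin under its centre
- can: loose green spray can, 52 mm across, 150 mm tall, a bystander; origin under its centre
- tray: loose yellow parts tray, 120 x 90 x 30 mm, a bystander; origin under its centre
Not all that is in view belongs to the job. Leave any green look-alike of the jar_white alone.

How it is judged:
At the end, for the whole second after the job is handed in: Red-capped jar's middle within 9 mm (about 9 degrees) of the front place in line with the arrow; turntable at rest (below 0.05 rad/s); all five jars upright (0.12 rad) in their pockets; screwdriver, spool, can and tray within 20 mm of their starts (horizontal distance between jar_red and front below 0.009 m and angular speed of turntable below 0.05 rad/s and angle between each of jar_red, jar_white, jar_blue, jar_black, jar_grey's own z axis and vertical below 0.12 rad and height (world z) of jar_red between 0.0255 and 0.0355 m and horizontal distance between each of jar_red, jar_white, jar_blue, jar_black, jar_grey and axle below 0.064 m and height (world z) of jar_white between 0.0255 and 0.0355 m and height (world z) of jar_blue between 0.0255 and 0.0355 m and height (world z) of jar_black between 0.0255 and 0.0355 m and height (world z) of jar_grey between 0.0255 and 0.0355 m and distance of each of driver_mid, spool, can, tray from where it was at the start of the episode below 0.02 m); the robot touches nothing.
It fails at once if the robot touched a jar (more than 1 N) (contact force between any of the fingers, the arm and jar_red above 1 N or contact force between any of the fingers, the arm and jar_white above 1 N or contact force between any of the fingers, the arm and jar_blue above 1 N or contact force between any of the fingers, the arm and jar_black above 1 N or contact force between any of the fingers, the arm and jar_grey above 1 N).
It fails at once if a jar was lifted more than 8 mm or tipped over (height (world z) of any of jar_red, jar_white, jar_blue, jar_black, jar_grey above 0.038 m or angle between any of jar_red, jar_white, jar_blue, jar_black, jar_grey's own z axis and vertical above 0.35 rad).
It fails at once if the carousel was pushed or squeezed roughly (more than 25 N) (contact force between any of the fingers, the arm and turntable above 25 N or contact force between any of the fingers, the arm and carousel above 25 N).
It fails at once if a bystander on the bench was moved more than 20 mm (distance of any of driver_mid, spool, can, tray from where it was at the start of the episode above 0.02 m).
It also fails if it takes over 72 s, if anything falls off the work surface, if the arm or the gripper's body presses on something with over 40 N, if the wrist force passes 120 N, or if a joint passes its speed limit or range.

## Working session

There is one attempt and no reset: what is moved stays moved. The work goes in short steps, Python scripts to look and compute and a shell command to move; the robot and the scene stay as the last step left them, time stands still between calls to the robot, and variables do not carry over. Pictures are saved under pics/ and viewed, and the job is handed in when it is done.

```bash
ls; mkdir -p pics; python3 - <<'E'
from plant import telemetry, imaging, r
import cv2
print(telemetry.get_state())
for n in ("side","top"):
    p=imaging.snapshot(n); cv2.imwrite(f"pics/{n}0.png",p["image"]); print(n,p["camera_matrix"],p["R"],p["t"])
E
```

```text
pics
{'clock': 0.0, 'q': array([ 1.30276555,  0.68997246, -0.19451828,  1.5663183 ,  0.1572943 ,
        0.90249442, -0.21510097]), 'qd': array([ 1.36321021e-03,  3.70731957e-05,  1.88696011e-04, -8.51329429e-04,
       -6.44973445e-04, -1.69009748e-03,  2.92408844e-04]), 'joint_torque': array([-7.01254685e-04, -5.27560902e+01, -1.26676161e+00, -1.53426522e+01,
       -5.25024394e-02,  6.58332006e-03,  1.99892852e-04]), 'tool_pos': array([ 0.18556594, -0.59616903,  0.23792419]), 'eef_rot': array([ 9.88627451e-01,  1.50382688e-01, -1.96068920e-04, -8.79129289e-04]), 'contact_force': array([-0.10222635, -0.46953675,  0.48473141]), 'moment': array([-0.00126705,  0.03322414,  0.04504885]), 'opening': 0.9994684429511195}
side [[519.39104389   0.         318.47617122]
 [  0.         519.39104389 234.80361283]
 [  0.           0.           1.        ]] [[-0.98537706 -0.17019958  0.00800948]
 [-0.13476081  0.74971339 -0.64789609]
 [ 0.10426683 -0.63950131 -0.76168661]] [0.52619209 0.11717296 1.24128182]
top [[562.34418511   0.         308.91495449]
 [  0.         562.34418511 228.68436667]
 [  0.           0.           1.        ]] [[ 0.02415486 -0.99968496 -0.00682085]
 [-0.98013009 -0.02233759 -0.19709398]
 [ 0.19687953  0.0114461  -0.98036087]] [-0.00963701  0.53746876  1.3109111 ]
```

View pics/side0.png

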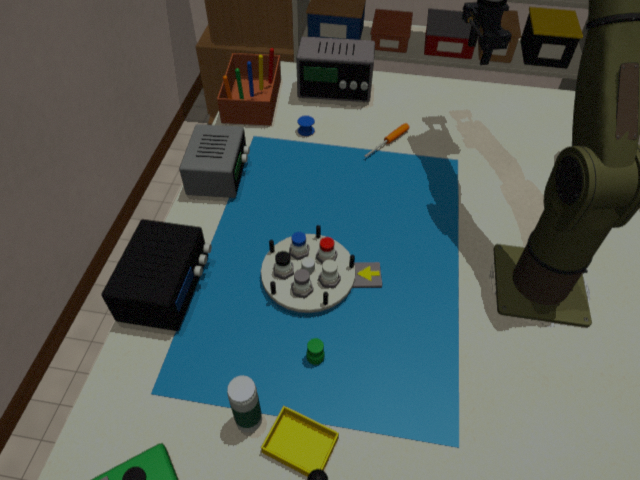

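View pics/top0.png

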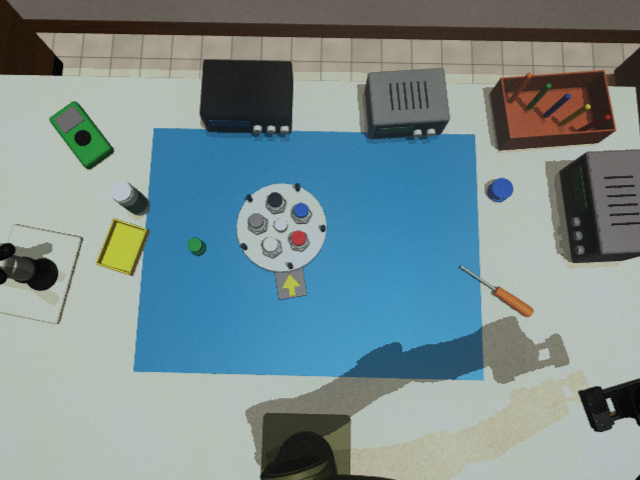

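The side and top pictures show the carousel at about (281,227) in the top view. Its tongue points toward the robot, at (290,283). The red jar is at (299,238), right of the front. Next I'll measure.

```bash
cat > h.py <<'E'
from plant import telemetry, imaging, r
import numpy as np, cv2
def ray(p,rc,z):
    K,R,t=p["camera_matrix"],p["R"],p["t"]
    d=R.T@np.linalg.solve(K,[rc[1],rc[0],1.]); c=-R.T@t
    return c+d*(z-c[2])/d[2]
def proj(p,X):
    c=p["K"] if 0 else p["camera_matrix"]@(p["R"]@np.asarray(X,float)+p["t"]); return c[:2]/c[2]
Z=dict(axle=.044,front=.03,carousel=0,turntable=.03,jar_red=.03,jar_white=.03,jar_blue=.03,jar_black=.03,jar_grey=.03,peg0=.064-.014,peg1=.05,peg2=.05,peg3=.05,peg4=.05,spool=0,can=0,tray=0,driver_mid=.012)
def look(names,cams=("top","side")):
    o={}
    for n in cams:
        p=imaging.snapshot(n); o[n]=p
        for k in names:
            for d in imaging.place_of(p,k)[:5 if k.startswith('peg') else 2]:
                print(n,k,round(d["score"],2),np.round(d["location"],1),np.round(ray(p,d["location"],Z[k])[:2],4))
    return o
E
python3 - <<'E'
from h import *
look(["axle","front","carousel","jar_red","jar_white","jar_blue","jar_black","jar_grey","peg0","driver_mid","spool","can","tray"])
E
```

```text
top axle 0.19 [249.1 244.2] [0.4853 0.1589]
top front 0.68 [194.6 496.9] [ 0.6396 -0.4633]
top carousel 0.25 [228.7 322.4] [ 0.549  -0.0304]
top jar_red 0.6 [244.5 301.8] [0.5023 0.0198]
top jar_red 0.39 [249.8 271.7] [0.4874 0.0932]
top jar_white 0.75 [244.7 199. ] [0.496  0.2724]
top jar_white 0.58 [247.9 269.6] [0.492  0.0985]
top jar_blue 0.77 [210.9 300.3] [0.5868 0.0257]
top jar_black 0.57 [201.9 272.2] [0.6083 0.0964]
top jar_grey 0.63 [226.  259.4] [0.5462 0.1258]
top peg0 0.92 [267.8 290.8] [0.4415 0.0442]
top peg0 0.9 [188.8 297.8] [0.638  0.0329]
top peg0 0.77 [198.5 249.3] [0.6106 0.1515]
top peg0 0.62 [247.9 244.3] [0.4873 0.1581]
top peg0 0.6 [229.2 322. ] [ 0.5377 -0.0288]
top driver_mid 0.85 [290.3 497.3] [ 0.4029 -0.4602]
top spool 0.95 [193.8 495.9] [ 0.6498 -0.4707]
top spool 0.72 [224.8 258.6] [0.5554 0.131 ]
top can 0.86 [204.2 141.7] [0.6022 0.4316]
top tray 0.86 [245.1 126.4] [0.4957 0.4613]
side axle 0.32 [281.9 329.6] [0.489  0.1131]
side jar_red 0.65 [255.1 326.3] [0.5104 0.0268]
side jar_white 0.79 [353.6 315.7] [0.4903 0.2887]
side jar_white 0.75 [280.3 328.4] [0.4937 0.0993]
side jar_black 0.57 [272.2 284.9] [0.598  0.0943]
side jar_grey 0.8 [290.9 303.1] [0.5459 0.1387]
side peg0 0.95 [232.8 319.7] [ 0.5354 -0.0234]
side peg0 0.81 [244.  269.6] [0.6481 0.0329]
side peg0 0.74 [258.9 350.8] [0.4497 0.0434]
side peg0 0.68 [287.6 274.1] [0.6089 0.1547]
side peg0 0.56 [298.5 322.4] [0.4972 0.1644]
side driver_mid 0.77 [140.5 384.6] [ 0.41   -0.4508]
side spool 0.74 [130.3 302.4] [ 0.6656 -0.4689]
side can 0.95 [421.4 248.3] [0.598  0.4408]
side tray 0.87 [443.3 299.1] [0.4914 0.4649]
```

```bash
cat >> h.py <<'E'
from scipy.optimize import least_squares
def fit(ps):
    pts=[ray(p,d["location"],.05)[:2] for p in ps for d in imaging.place_of(p,"peg0") if d["score"]>.35]
    pts=np.array(pts)
    f=lambda c,a:np.array([c+.103*np.array([np.cos(a+k*2*np.pi/5),np.sin(a+k*2*np.pi/5)]) for k in range(5)])
    def res(v):
        P=f(v[:2],v[2]); D=np.linalg.norm(pts[:,None]-P,axis=2); i=D.argmin(1); return (pts-P[i]).ravel()
    best=min((least_squares(res,[*pts.mean(0),a],loss='soft_l1',f_scale=.005) for a in np.linspace(0,1.25,7)),key=lambda s:s.cost)
    return best.x[:2],best.x[2],f(best.x[:2],best.x[2]),pts
def arrow(p):
    h=cv2.cvtColor(p["image"],cv2.COLOR_BGR2HSV)
    m=cv2.inRange(h,(22,150,120),(35,255,255))
    n,l,s,c=cv2.connectedComponentsWithStats(m)
    out=[]
    for i in range(1,n):
        if s[i,4]>60:
            X=ray(p,c[i][::-1],.01)[:2]; out.append((s[i,4],np.round(X,4)))
    return out
E
python3 - <<'E'
from h import *
ps=[imaging.snapshot(n) for n in("top","side")]
for q in ([ps[0]],[ps[1]],ps):
    c,a,P,pts=fit(q); print(c,np.degrees(a)%72,len(pts)); 
print(P)
for p in ps: print(arrow(p))
# caps centroid red
for p in ps:
    h=cv2.cvtColor(p["image"],cv2.COLOR_BGR2HSV); m=cv2.inRange(h,(0,180,120),(6,255,255))|cv2.inRange(h,(174,180,120),(180,255,255))
    n,l,s,cc=cv2.connectedComponentsWithStats(m)
    for i in range(1,n):
        if s[i,4]>60:
            X=ray(p,cc[i][::-1],.08)[:2]; print('red',s[i,4],X,np.degrees(np.arctan2(*(X-c)[::-1])),np.linalg.norm(X-c))
E
```

```text
[0.54495473 0.07257845] 49.730709795573986 5
[0.54388668 0.07242098] 51.949228709689336 5
[0.54427354 0.07278807] 50.907345604100236 10
[[ 0.6092229   0.15272917]
 [ 0.48831549  0.15926174]
 [ 0.4447402   0.04629063]
 [ 0.53871661 -0.03006192]
 [ 0.64037251  0.03572072]]
[(np.int32(1478), array([0.4884, 0.4664]))]
[(np.int32(144), array([0.4053, 0.0472])), (np.int32(2425), array([0.4899, 0.4687]))]
red 110 [0.51054997 0.0284679 ] -127.26779726941587 0.05569161642560025
```

```bash
python3 - <<'E'
from h import *
p=imaging.snapshot("top"); im=p["image"]
cv2.imwrite("pics/c1.png",cv2.resize(im[170:310,210:350],None,fx=4,fy=4,interpolation=cv2.INTER_CUBIC))
h=cv2.cvtColor(im,cv2.COLOR_BGR2HSV)
print(h[283,288:294],h[295,280:284])
c=np.array([.5443,.0728])
s=imaging.snapshot("side")
for q in (p,s):
    h=cv2.cvtColor(q["image"],cv2.COLOR_BGR2HSV); m=cv2.inRange(h,(20,100,100),(36,255,255))
    u=proj(q,[.40,.05,.01]).astype(int); w=np.zeros_like(m); cv2.circle(w,tuple(int(x) for x in u),30,255,-1); m&=w
    yx=np.argwhere(m)
    X=ray(q,yx.mean(0),.01)[:2]; print(len(yx),X,np.degrees(np.arctan2(*(X-c)[::-1])))
    # grey tongue region: low saturation
    W=np.array([ray(q,v,.01)[:2] for v in yx]); print(np.cov((W-W.mean(0)).T))
    for ang in range(-176,-162,2):
        a=np.radians(ang);corners=[c+.175*np.array([np.cos(a),np.sin(a)])+sg*.035*np.array([-np.sin(a),np.cos(a)]) for sg in(-1,1)]
        print(ang,[np.round(proj(q,[*k,.01]),1).tolist() for k in corners])
cv2.imwrite("pics/c2.png",cv2.resize(s["image"][210:320,250:400],None,fx=5,fy=5,interpolation=cv2.INTER_CUBIC))
E
```

```text
[[ 33 146 191]
 [ 34 149 188]
 [ 34 147 192]
 [ 33 147 189]
 [ 34 148 189]
 [ 33 146 188]] [[105  12 128]
 [103  14 129]
 [114  10 126]
 [102  10 129]]
175 [0.40491561 0.04520496] -168.8015092337412
[[1.46207936e-04 1.31907076e-05]
 [1.31907076e-05 7.13525633e-05]]
-176 [[269.5, 299.6], [298.1, 298.3]]
-174 [[272.0, 300.0], [300.6, 297.6]]
-172 [[274.6, 300.2], [303.0, 296.9]]
-170 [[277.1, 300.4], [305.4, 296.1]]
-168 [[279.7, 300.5], [307.8, 295.1]]
-166 [[282.2, 300.4], [310.2, 294.1]]
-164 [[284.7, 300.3], [312.5, 293.1]]
174 [0.40523128 0.04746333] -169.67463632097827
[[1.56665972e-04 1.32628788e-05]
 [1.32628788e-05 8.31454425e-05]]
-176 [[382.0, 291.8], [382.6, 267.8]]
-174 [[382.5, 289.6], [382.1, 265.7]]
-172 [[383.0, 287.5], [381.6, 263.7]]
-170 [[383.3, 285.4], [380.9, 261.7]]
-168 [[383.6, 283.2], [380.2, 259.7]]
-166 [[383.7, 281.1], [379.3, 257.8]]
-164 [[383.8, 279.0], [378.4, 255.9]]
```

View pics/c1.png

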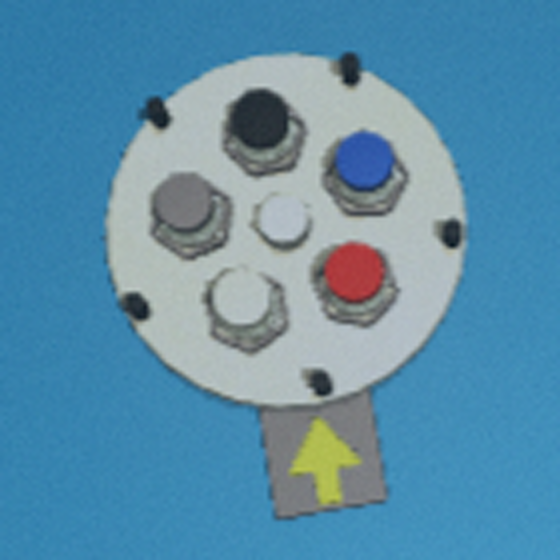

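View pics/c2.png

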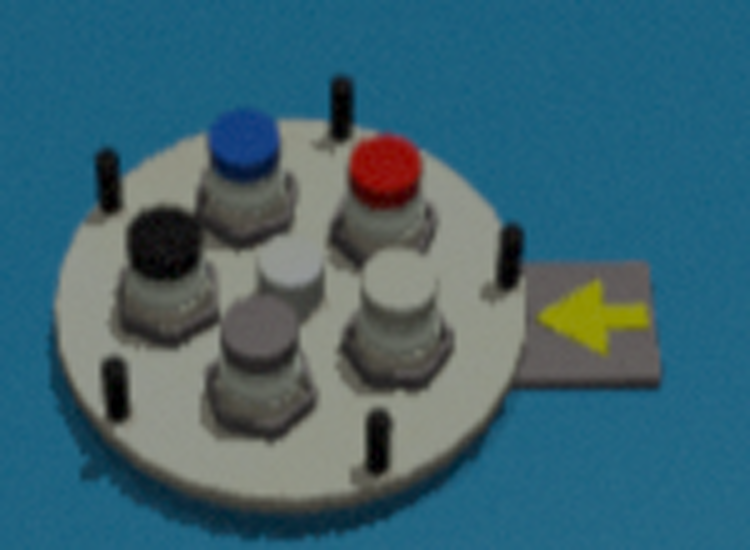

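Measured: axle at about (0.544, 0.073), arrow direction −169°, red jar at about −129°. The turntable must turn about 40° clockwise. I'll straddle the peg at −93° (0.539, −0.030) with the jaws along the tangent, clear of the jars.

```bash
cat >> h.py <<'E'
from scipy.spatial.transform import Rotation as Ro
def rel(target,yang=None):
    s=telemetry.get_state(); R=Ro.from_quat(s["eef_rot"]).as_matrix()
    d=R.T@(np.asarray(target)-s["tool_pos"]); ya=np.degrees(np.arctan2(R[1,1],R[0,1]))
    print("clk",s["clock"],"tcp",np.round(s["tool_pos"],4),"d_tool",np.round(d,4),"yang",round(ya,1),"yaw needed",None if yang is None else round((ya-yang+180)%360-180,1),"F",np.round(s["contact_force"],2),"open",round(s["opening"],3))
E
python3 - <<'E'
from h import *
rel([.539,-.030,.16],-3)
E
```

```text
clk 1.9 tcp [ 0.1858 -0.5968  0.2387] d_tool [ 0.5057 -0.4362  0.0787] yang -72.7 yaw needed -69.7 F [ 0.13 -0.19  0.02] open 1.006
```

```bash
python3 -m creep '[[165,0.045,-0.038,0,-7],[165,0.09,-0.077,0,-14],[165,0.135,-0.116,0,-21],[165,0.18,-0.155,0,-28],[165,0.225,-0.194,0,-35],[165,0.27,-0.233,0,-42],[165,0.315,-0.272,0,-50],[165,0.36,-0.311,0,-58],[165,0.40,-0.345,0,-64],[165,0.42,-0.362,0,-70]]' 5; python3 - <<'E'
from h import *
rel([.539,-.030,.13],-3)
E
```

```text
clock: 3.15
tool_pos: [0.4807, -0.1235, 0.2391]
eef_rot: [0.721, 0.693, 0.001, 0.0]
contact_force: [-0.8, -0.5, -0.3]
opening: 0.354
clk 3.15 tcp [ 0.4807 -0.1235  0.2391] d_tool [0.0957 0.0544 0.1092] yang -2.2 yaw needed 0.8 F [-0.75 -0.48 -0.32] open 0.354
```

```bash
python3 -m creep '[[165,0.03,0.018,0.02,0],[165,0.065,0.036,0.05,0],[165,0.096,0.054,0.08,0],[165,0.096,0.054,0.108,1],[165,0.096,0.054,0.108,1],[165,0.096,0.054,0.108,1]]'; python3 - <<'E'
from h import *
rel([.539,-.030,.052],-3)
ps=[imaging.snapshot(n) for n in("top","side")]
for p,n in zip(ps,"ts"): cv2.imwrite(f"pics/d{n}.png",cv2.resize(p["image"][150:320,210:410],None,fx=4,fy=4,interpolation=cv2.INTER_CUBIC)[:600])
for X in ([.539,-.030,.07],telemetry.get_state()["tool_pos"]): print([ ((proj(p,X)-[210,150])*4).round() for p in ps])
E
```

```text
clock: 3.9
tool_pos: [0.5379, -0.0343, 0.1314]
eef_rot: [0.73, 0.683, -0.0, 0.001]
contact_force: [0.3, 0.1, 0.4]
opening: 0.352
clk 3.9 tcp [ 0.5379 -0.0343  0.1314] d_tool [0.0044 0.0008 0.0794] yang -3.8 yaw needed -0.8 F [0.34 0.05 0.37] open 0.352
[array([451., 308.]), array([435., 301.])]
[array([459., 288.]), array([438., 226.])]
```

View pics/ds.png

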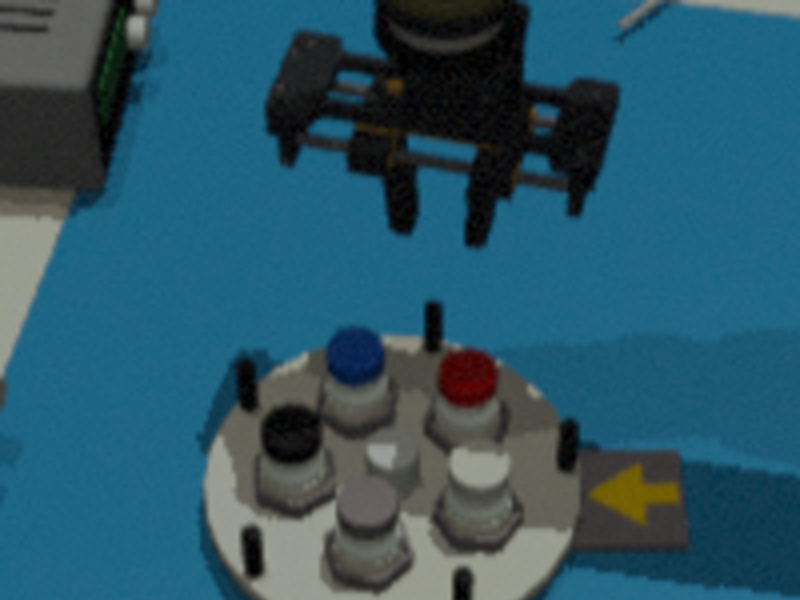

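View pics/dt.png

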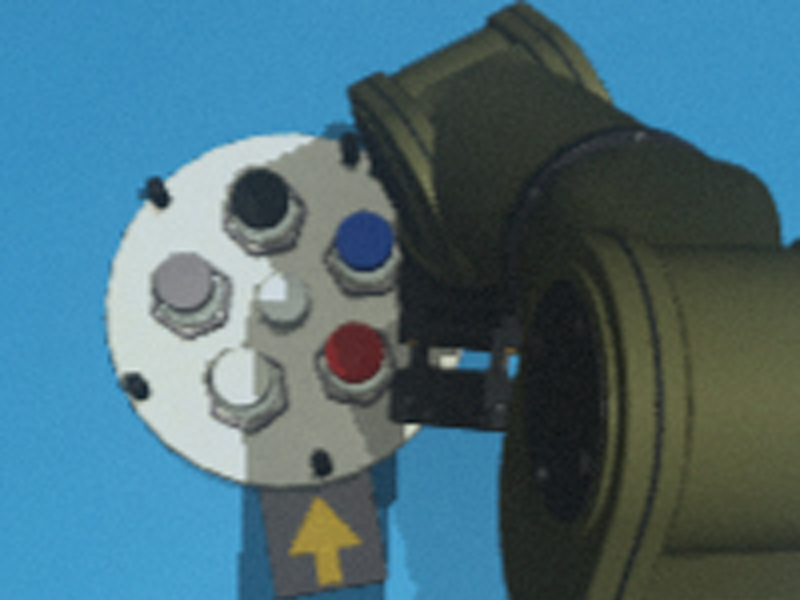

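Seen from the side, the jaws hang centred over the peg: peg top at crop (433,303), where (435,301) was predicted. Descending.

```bash
python3 -m creep '[[165,0,0.001,0.02,-1],[165,0.001,0.001,0.04,-1],[165,0.001,0.001,0.055,-1],[165,0.001,0.001,0.068,-1],[165,0.001,0.001,0.078,-1],[165,0.001,0.001,0.078,-1],[165,0.001,0.001,0.078,-1]]'; python3 - <<'E'
from h import *
rel([.539,-.034,.053],-3)
p=imaging.snapshot("side"); cv2.imwrite(f"pics/e.png",cv2.resize(p["image"][150:320,210:410],None,fx=4,fy=4,interpolation=cv2.INTER_CUBIC)[:600])
E
```

```text
clock: 4.88
tool_pos: [0.539, -0.032, 0.053]
eef_rot: [0.724, 0.69, 0.0, 0.0]
contact_force: [0.5, 0.1, 0.2]
opening: 0.351
clk 4.875 tcp [ 0.539 -0.032  0.053] d_tool [-0.002   0.0001  0.    ] yang -2.7 yaw needed 0.3 F [0.49 0.05 0.15] open 0.351
```

View pics/e.png

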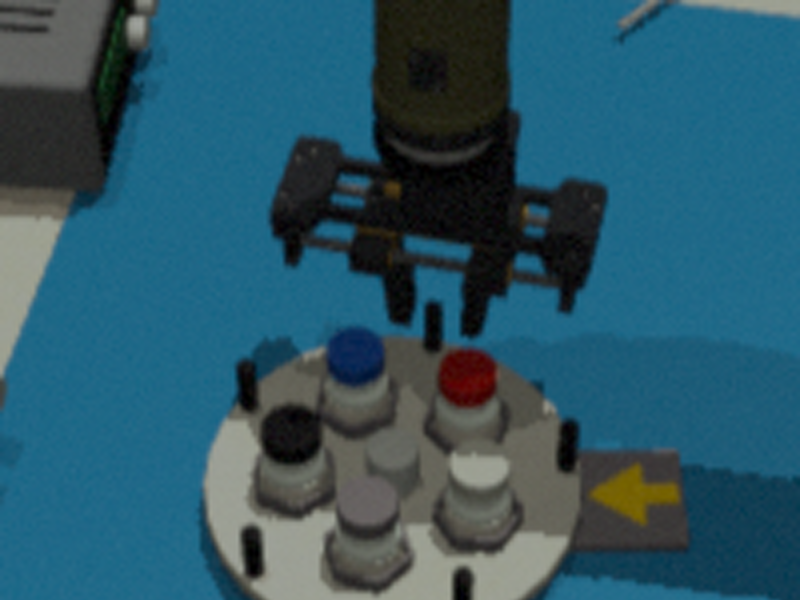

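The peg is between the jaws. I'll narrow the gap and start a slow clockwise push along the arc.

```bash
python3 -m creep '[[195,0,0,0,0],[195,0,0,0,0],[195,0,-0.002,0,1],[195,0.0,-0.004,0,2],[195,0.0003,-0.006,0,3],[195,0.0003,-0.008,0,4],[195,0.0006,-0.011,0,6],[195,0.001,-0.015,0,8],[195,0.0016,-0.0185,0,10],[195,0.0016,-0.0185,0,10]]'; python3 - <<'E'
from h import *
c=np.array([.5443,.0728])
s=telemetry.get_state(); d=s["tool_pos"][:2]-c; print(np.hypot(*d),np.degrees(np.arctan2(d[1],d[0])))
rel([.539,-.034,.053],-3)
p=imaging.snapshot("side"); cv2.imwrite(f"pics/f.png",cv2.resize(p["image"][150:320,210:410],None,fx=4,fy=4,interpolation=cv2.INTER_CUBIC)[:600])
print(np.degrees(fit([p])[1])%72)
E
```

```text
clock: 6.18
tool_pos: [0.5194, -0.0296, 0.0526]
eef_rot: [0.781, 0.624, -0.001, -0.0]
contact_force: [0.1, -0.1, -0.3]
opening: 0.233
0.10537514627016888 -103.67335216206527
clk 6.175 tcp [ 0.5194 -0.0296  0.0526] d_tool [ 0.      0.0201 -0.0004] yang -12.7 yaw needed -9.7 F [ 0.11 -0.06 -0.28] open 0.233
41.11901361402645
```

View pics/f.png

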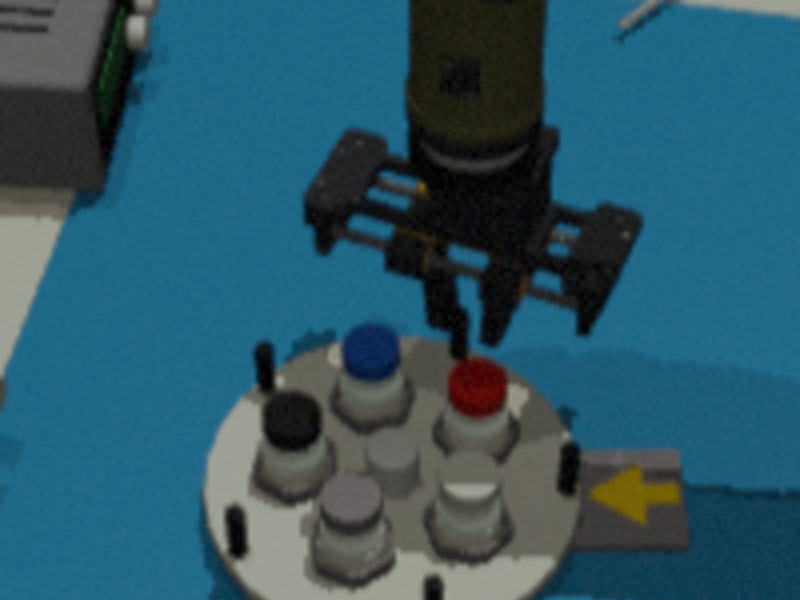

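The table followed about 10°, with the peg still between the jaws. Continuing.

```bash
python3 -m creep '[[195,0,-0.002,0,1],[195,0.0003,-0.006,0,3],[195,0.0006,-0.01,0,5],[195,0.001,-0.014,0,7.5],[195,0.0016,-0.018,0,10],[195,0.0023,-0.022,0,12],[195,0.003,-0.0255,0,14],[195,0.004,-0.029,0,16],[195,0.005,-0.0325,0,18],[195,0.005,-0.0325,0,18]]'; python3 - <<'E'
from h import *
c=np.array([.5443,.0728])
s=telemetry.get_state(); d=s["tool_pos"][:2]-c; print(np.hypot(*d),np.degrees(np.arctan2(d[1],d[0])))
rel([.539,-.034,.053],-3)
p=imaging.snapshot("side"); cv2.imwrite(f"pics/g.png",cv2.resize(p["image"][150:320,210:410],None,fx=4,fy=4,interpolation=cv2.INTER_CUBIC)[:600])
print(np.degrees(fit([p])[1])%72)
E
```

```text
clock: 7.52
tool_pos: [0.489, -0.0173, 0.0527]
eef_rot: [0.869, 0.495, -0.001, -0.0]
contact_force: [0.0, -0.3, -0.5]
opening: 0.233
0.10576253265395956 -121.53476244029368
clk 7.525 tcp [ 0.489  -0.0173  0.0527] d_tool [ 0.0112  0.0515 -0.0003] yang -30.7 yaw needed -27.7 F [ 0.01 -0.3  -0.52] open 0.233
25.362927961260283
```

View pics/g.png

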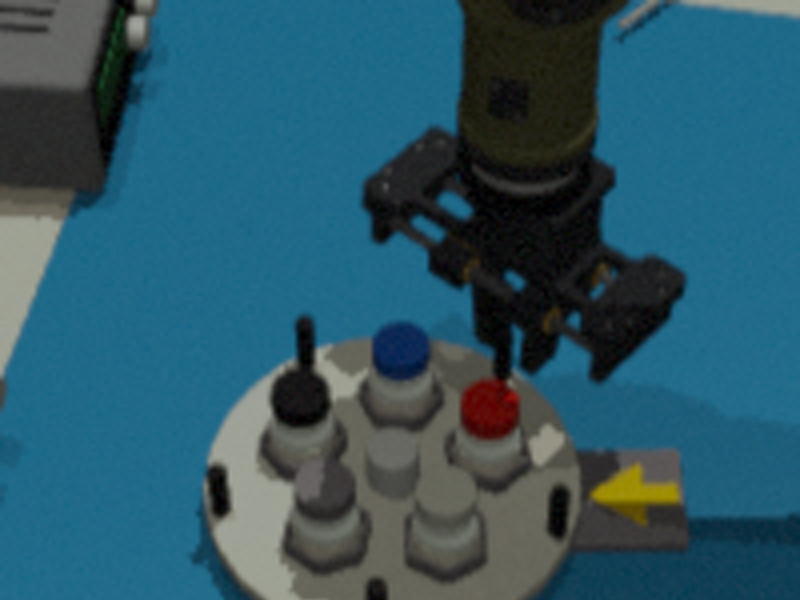

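```bash
python3 -m creep '[[195,0,-0.002,0,1],[195,0.0003,-0.006,0,3],[195,0.0006,-0.01,0,5],[195,0.001,-0.014,0,7.5],[195,0.0016,-0.018,0,10],[195,0.002,-0.020,0,11],[195,0.0023,-0.022,0,12],[195,0.0025,-0.0235,0,13],[195,0.0025,-0.0235,0,13]]'; python3 - <<'E'
from h import *
c=np.array([.5443,.0728])
s=telemetry.get_state(); d=s["tool_pos"][:2]-c; print(np.hypot(*d),np.degrees(np.arctan2(d[1],d[0])))
rel([.539,-.034,.053],-3)
ps=[imaging.snapshot(n) for n in("side","top")]
for p,n in zip(ps,"st"):
    cv2.imwrite(f"pics/h{n}.png",cv2.resize(p["image"][150:320,210:410],None,fx=4,fy=4,interpolation=cv2.INTER_CUBIC)[:600])
    x=fit([p]); print(x[0],np.degrees(x[1])%72,len(x[3]))
E
```

```text
clock: 8.75
tool_pos: [0.4708, -0.003, 0.0527]
eef_rot: [0.919, 0.393, 0.0, -0.0]
contact_force: [0.1, -0.5, -0.6]
opening: 0.235
0.10559918991978028 -134.11152129211678
clk 8.75 tcp [ 0.4708 -0.003   0.0527] d_tool [ 0.0247  0.0707 -0.0003] yang -43.7 yaw needed -40.7 F [ 0.06 -0.45 -0.56] open 0.235
[0.54862352 0.07235542] 11.120885704116464 5
[0.5473126  0.07121523] 11.997437184897208 2
```

View pics/hs.png

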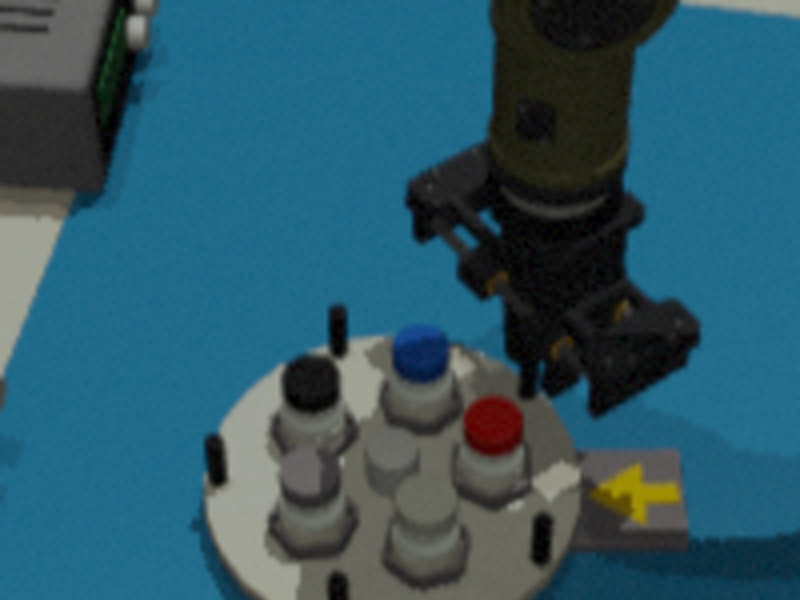

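View pics/ht.png

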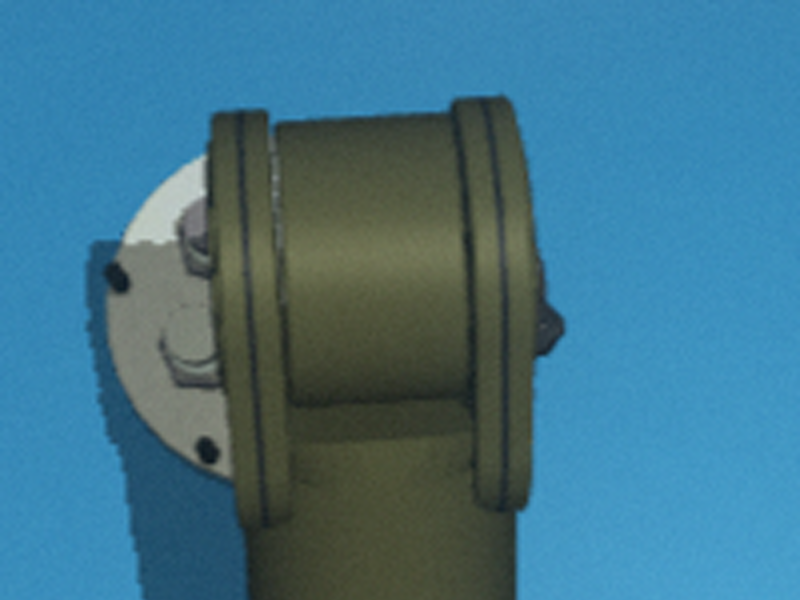

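The red jar is near the arrow line (phase about 11.5°, target 11°). I'll centre the jaws around the peg, lift out and measure unobstructed.

```bash
python3 -m creep '[[195,0,0.002,0,0],[195,0,0.004,0,0],[195,0,0.004,0,0],[195,0,0.004,-0.01,0],[195,0,0.004,-0.03,0],[195,0,0.004,-0.06,0],[195,0,0.004,-0.10,0],[195,-0.04,0.004,-0.13,0],[195,-0.09,0.004,-0.15,0],[195,-0.14,0.004,-0.15,0]]'; python3 -m creep '[[195,-0.05,0,0,0],[195,-0.1,0,0,0],[195,-0.1,0.05,0,0],[195,-0.1,0.1,0,0],[195,-0.1,0.15,0,0],[195,-0.1,0.15,0,0]]'; python3 - <<'E'
from h import *
rel([.539,-.034,.053],-3)
ps=[imaging.snapshot(n) for n in("side","top")]
for p,n in zip(ps,"st"):
    cv2.imwrite(f"pics/i{n}.png",cv2.resize(p["image"][150:320,210:410],None,fx=4,fy=4,interpolation=cv2.INTER_CUBIC)[:600])
    x=fit([p]); print(x[0],np.degrees(x[1])%72,len(x[3]))
E
```

```text
clock: 10.2
tool_pos: [0.3767, -0.1084, 0.2045]
eef_rot: [0.919, 0.393, 0.002, 0.001]
contact_force: [0.4, -1.4, -1.1]
opening: 0.238
clock: 10.95
tool_pos: [0.4188, -0.2859, 0.2033]
eef_rot: [0.92, 0.392, 0.001, 0.002]
contact_force: [-0.7, 0.4, 0.3]
opening: 0.236
clk 10.95 tcp [ 0.4188 -0.2859  0.2033] d_tool [ 0.2648 -0.0886  0.1502] yang -43.9 yaw needed -40.9 F [-0.68  0.36  0.29] open 0.236
[0.54763733 0.07317993] 8.144230716488753 4
[0.54329273 0.07037664] 10.423118782917207 5
```

View pics/is.png

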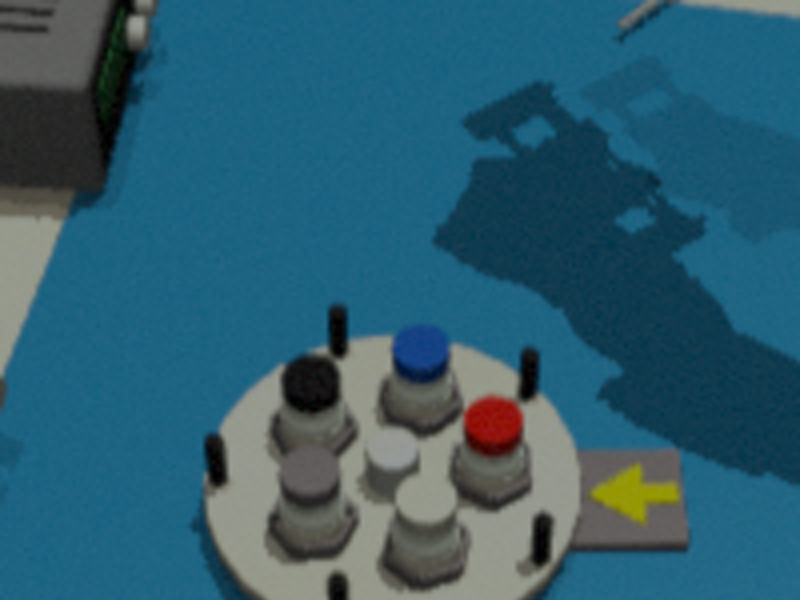

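View pics/it.png

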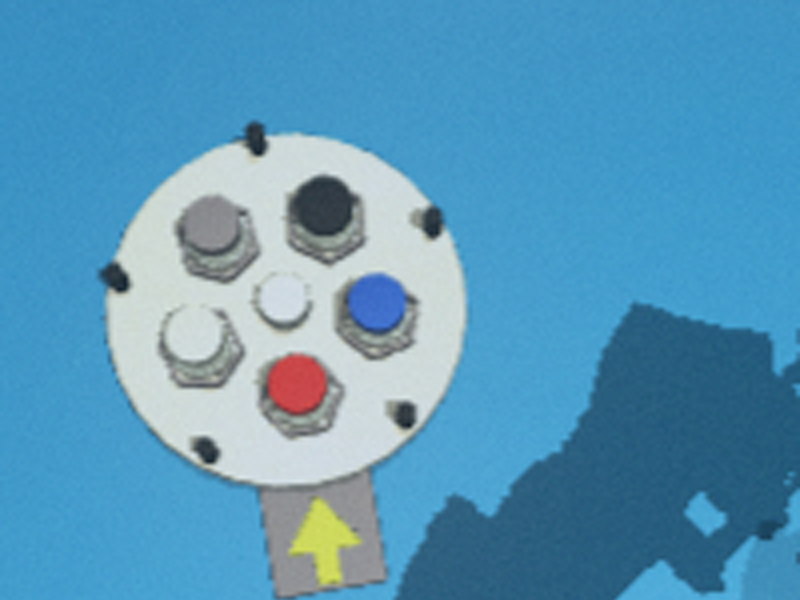

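```bash
python3 - <<'E'
from h import *
ps={n:imaging.snapshot(n) for n in("side","top")}
cap={"top":dict(red=(297,383),blue=(376,303),black=(325,205),grey=(211,223),white=(193,333)),
 "side":dict(red=(494,417),blue=(421,342),black=(311,373),grey=(310,463),white=(427,492))}
for n,p in ps.items():
    P={k:ray(p,(v[1]/4+150,v[0]/4+210),.085)[:2] for k,v in cap[n].items()}
    C=np.mean(list(P.values()),0); ang={k:np.degrees(np.arctan2(*(x-C)[::-1])) for k,x in P.items()}
    rr={k:round(float(np.linalg.norm(x-C)),4) for k,x in P.items()}
    off=dict(red=0,blue=72,black=144,grey=216,white=288)
    e=[(ang[k]-off[k]+169+180)%360-180-169 for k in ang]
    print(n,C,rr,np.round(e,1),np.mean(e))
    for d in imaging.place_of(p,"jar_red")[:1]: X=ray(p,d["location"],.03)[:2]; print(X,np.degrees(np.arctan2(*(X-C)[::-1])))
# arrow vs both centres
C=np.array([.544,.0725])
for A in ([.4049,.0452],[.4052,.0475]): print(np.degrees(np.arctan2(*(np.array(A)-C)[::-1])))
E
```

```text
side [0.54585602 0.07390201] {'red': 0.0579, 'blue': 0.0579, 'black': 0.0573, 'grey': 0.0569, 'white': 0.0569} [-170.4 -168.2 -167.7 -169.9 -167.9] -168.82626397089885
[0.58263006 0.12066974] 51.82159779064247
top [0.54523832 0.07142804] {'red': 0.0575, 'blue': 0.0574, 'black': 0.0576, 'grey': 0.0582, 'white': 0.0579} [-168.2 -169.2 -169.6 -168.6 -169.3] -168.9952127449705
[0.48452582 0.05629828] -166.0067300872587
-168.89616656336392
-169.78962898260608
```

Both cameras put the red jar at −168.9°, and the arrow lies at −168.9° to −169.8°. Last check on the bystanders, then I'll hand in.

```bash
python3 - <<'E'
from h import *
look(["driver_mid","spool","can","tray"])
rel([.5,0,.1])
print(r.finish_job())
E
```

```text
top spool 0.62 [192.4 495.2] [ 0.6535 -0.4691]
top can 0.75 [205.3 139.6] [0.5992 0.4367]
top can 0.49 [210.3 262.9] [0.5933 0.1217]
top tray 0.76 [248.1 126.5] [0.4881 0.4604]
top tray 0.25 [208.6 265.2] [0.5978 0.116 ]
side driver_mid 0.81 [141.4 387.5] [ 0.401  -0.4482]
side spool 0.57 [131.9 303.4] [ 0.661  -0.4617]
side can 0.9 [422.3 249.5] [0.5952 0.4421]
side can 0.49 [258.7 288.4] [0.6041 0.0311]
side tray 0.77 [441.1 299.4] [0.4916 0.4607]
side tray 0.52 [233.  296.3] [ 0.6014 -0.0544]
clk 11.85 tcp [ 0.4163 -0.2833  0.2027] d_tool [ 0.2626 -0.1352  0.1027] yang -43.7 yaw needed None F [-0.47  0.24 -0.23] open 0.235
the job is handed in; nothing more can be done
None
```

I turned the organizer about 40° clockwise by pushing one rim peg between the loosely closed fingers. The red-capped jar now stands at the front, in line with the yellow arrow. I then lifted the gripper clear and handed the job in at 11.85 s; no verdict was reported.

- **Alignment:** fitting all five caps puts the red jar at −168.8° (side camera) and −169.0° (top camera). The arrow lies at −168.9° to −169.8°, so it is within about 1° of the line; the limit is about 9°.
- **Jars and forces:** in the last pictures all five jars stand upright in their pockets. The wrist force readings I took after each move stayed below 2 N. I took no separate reading of the turntable's speed.
- **Bystanders:** the spool, can and tray, and the screwdriver where it was found, were within about 10 mm of their first readings. That is the detector's own scatter.

Some checks disagreed or failed:
- **Peg fit:** it gave 8.1° from the side camera (only four pegs found) and 10.4° from the top camera, where 11° was the target.
- **Red-jar detector:** one side reading landed on the wrong jar, and the top reading was about 3° off the cap fit.
- **Screwdriver:** the detector missed it in the last top picture.

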